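Lubricate and seat the extractor's filter cell

TASK

Give the filter head of the bench dust extractor a puff of dry lubricant by pressing the spray can's cap all the way down and letting it spring back up. Then turn the knurled filter cell clockwise (seen from above) where it sits, without lifting it off, until its hidden keyway drops over the pin inside, push it fully home against its spring and finish while still holding it pushed down with the gripper. Leave the other things on the bench where they are.

Things in the scene. Friction and masses are not known exactly. Their poses are not given: they have to be found in the camera images.
- head: Filter head, fixed to the bench: grey steel box 150 x 130 x 30 mm (x, y, z), origin at the centre of its underside on the bench, z up. A dark round shroud (inner diameter 66 mm, outer 78 mm) stands centred on it, up to 45 mm above the bench: fingers gripping the cell must stay above it, also when the cell is down.
- spigot (a point): Centre of the top of the head's spigot, hidden inside the cell: 45 mm diameter, top 52 mm above the bench. One pin, out of sight, sticks out sideways from it; the pin's bearing is unknown and differs each time.
- cell: Filter cell: loose knurled aluminium cap, 60 mm diameter, 60 mm tall, about 0.15 kg, standing upright over the spigot on a sprung seat. Origin at the centre of its lower edge, 42 mm above the bench at the start; z up along its axis. Its upper 36 mm is solid: grip there. Below is a hollow skirt with one hidden inner keyway, 10 mm wide for the 5 mm pin (it enters within about 0.08 rad either way).
- cell_top (a point): Centre of the cell's top face (black slots; neither they nor its axes tell where the pin is): 102 mm above the bench at the start. Unless keyway and pin agree the cell pushes down only about 1.5 mm; when they do, 12 mm, until its lower edge rests on the head's box (home, top at 90 mm). The turn needed from the start is 0.4 to 1.25 rad clockwise seen from above.
- seat (a joint): How far the sprung seat under the cell is pushed down, m: 0 with the cell up at the start, 0.012 with the cell home. The spring pushes up with 3.5 N at 0 and 8 N at 0.012 and lifts the cell again if it is not held down.
- spray_top (a point): Centre of the top face of the spray cap: plain grey cap, 30 mm diameter and 16 mm tall, on a fixed white can (52 mm diameter) clamped in a plywood foot; 145 mm above the bench when up. Press it straight down.
- spray_cap (a joint): How far the spray cap is pressed, m: 0 up, 0.006 fully down. Its spring takes 2 N at the start and 7.4 N fully down.
- glue_jar: Bystander: clear jar with white lid, 60 mm diameter, 85 mm tall, origin at the centre of its underside.
- offcut: Bystander: plywood offcut 50 x 140 x 18 mm lying flat, origin at the centre of its underside.
- driver: Bystander: screwdriver lying on the bench, its length along its own x.
- jug: Bystander: white plastic bottle, 80 mm diameter, 160 mm tall, origin at the centre of its underside.

How it is judged (in metres and radians):
On the way, in this order (a step that is already met when the one before it is completed fails the run):
1. the spray cap is pressed down (over 4.5 mm of its 6 mm) (value of joint spray_cap above 0.0045 m), for 0.1 s.
2. the spray cap is back up (value of joint spray_cap below 0.0012 m), for 0.1 s.
3. the cell has dropped over the pin and is home, the fingers on it (value of joint seat above 0.0102 m and contact force between the fingers and cell above 2 N), for 0.3 s.
At the end, for the whole second after the job is handed in: The cell is home over the pin: lower edge within 2 mm of the head's box, sprung seat pushed down more than 10.2 mm of 12, axis within 4 mm of the head's and within 4 degrees of upright, the fingers pressing or gripping it with more than 2 N; the spray cap is up (within 1.2 mm) (all of step 3 and z of cell in the frame of head below 0.032 m and horizontal distance between cell and head below 0.004 m and angle between cell's own z axis and vertical below 0.07 rad and value of joint spray_cap below 0.0012 m); the arm keeps its last pose, push and grip.
It fails at once if the cell is lifted off the spigot (more than 12 mm above its start) (z of cell in the frame of head above 0.054 m).
It fails at once if the glue jar is moved more than 30 mm (distance of glue_jar from where it was at the start of the episode above 0.03 m).
It fails at once if the plywood offcut is moved more than 30 mm (distance of offcut from where it was at the start of the episode above 0.03 m).
It fails at once if the screwdriver is moved more than 30 mm (distance of driver from where it was at the start of the episode above 0.03 m).
It fails at once if the white bottle is moved more than 30 mm (distance of jug from where it was at the start of the episode above 0.03 m).
It also fails if it takes over 42 s, if anything falls off the work surface, if the arm or the gripper's body presses on something with over 40 N, if the wrist force passes 120 N, or if a joint passes its speed limit or range.

ROBOT

A 6-joint arm with a two-finger parallel gripper is mounted at the origin on the work surface. World frame = base frame: x ahead of the robot, y to its left, z up, the work surface at z = 0. Lengths are in mm, angles in rad, forces in N, time in s.
With the tool pointing down it reaches from about 275 to 825 mm from the base axis. Payload 4.9 kg.
Tool frame: the origin (TCP) lies between the finger pads; the fingertips stand 17 mm ahead of it and the grasp point (between the pads) lies 2 mm behind it; z points along the fingers, y is the line along which they close (so a half turn about z gives the same grasp; the last joint's range is limited). The gripper opens to 85 mm and grips with 20 to 120 N. Pads are 22 mm wide; open, the fingers measure 114 mm over their backs; the gripper's body (76 mm by 85 mm) begins 54 mm behind the grasp point. The pads swing forward as they close: fully open they stand 13 mm farther back than shut.
Start: joints at [1.178, 0.326, -0.193, 1.052, 0, 1.437], TCP at [140.75, 531.703, 225.481] pointing down, gripper open.
Joint ranges: [-2.65, 2.65], [-0.97, 1.79], [-1.3, 1.35], [-1.93, 2.1], [-1.47, 1.37], [-3.14, 3.14]. Speed limits (rad/s): [2.57, 2.57, 3.14, 3.14, 3.14, 3.14].

INTERFACE

Orientations are given as [roll, pitch, yaw] about the fixed x, y, z axes, in that order (R = Rz(yaw) Ry(pitch) Rx(roll)).
In Python, from cell import sensors, camera, hand_in, finder gives the robot as it stands.
- The arm moves only by the tool carry_out, never from a script. Its argument "commands" is a list of rows, each an object with "gripper": the opening, from 0 (shut) to 1 (fully open); "slide": the shift along the tool's x, y, z in units of 200 mm (1.0 is 200 mm), a list of three; "angular": the turn, a rotation vector about the tool's x, y, z in units of 30 degrees (1.0 is 30 degrees), a list of three. A call has 1 to 10 rows; each row is the pose to reach, as a shift and turn from the pose commanded when the call began, along the tool's axes at that moment; what a row does not reach only later rows make up. A row lasts 1/10 s, in which the tool goes at most 50 mm and 8.59 degrees, less where a joint would pass 70% of its speed; a pose out of reach is approached as far as the arm can. A call with a number of a shift or a turn outside -1 to 1 is refused whole. A call with a gripper value outside its range is refused whole. The fingers move at their own pace and stop on an object; the grip force is fixed at half the most. Time passes only in rows, so rows that repeat a pose let the fingers close. It gives the time, the measured TCP pose, the force, the opening and the grip force at its end, in the units of the state.
- sensors.get_state(): the state, without advancing time (a new reading comes with each control period).
- camera(name): name is "scene" or "top" or "wrist"; returns a dict with "image" (384x512x3 uint8, red, green, blue), "vfov" (degrees; the focal length in pixels is half the picture's height over the tangent of half this angle, whatever the lens; pixels are square), "cx", "cy" (the principal point, pixels), "pose" (4x4, takes a point from camera to world coordinates); the wrist camera has in their place "T_tool_cam" (4x4, takes a point from camera to tool coordinates, whose origin is the TCP and whose axes are the flange's). Camera axes: x right, y up, looking along -z (the intrinsics and any distortion apply to the point x, -y, -z); pixel columns grow to the right and rows downward; lengths in mm; the calibration is good to about 2 mm. A picture is of the moment at which its call begins: read the wrist's pose just before it. There is no depth.
- hand_in(): hands the job in; it is judged then, once.
Trained networks look in a picture, given as the dict that the camera call returned (one of the last four; its "shot" number tells which), for a name from the list of things; names that differ only in an ending like _2 or _b are one class to them, and where a whole thing is asked for, a point or a joint stands for the part that bears it (a point fixed in the world has none). Each returns a list of dicts, best first, with "score" (0 to 1); they miss things now and then, are a little off and sometimes report something else, mostly with a low value. They report only what shows in the picture. A call takes as long as a camera call.
- finder.outline_of(picture, query): "mask" (384x512 bool, what is visible of it) and "box" ([left, top, right, bottom] in pixels, round what is visible of it).
The state is a dict: "clock": time; "q": joint angles; "qd": joint speeds; "joint_efforts": joint torques, N m; "eef_pos": TCP position; "eef_rot": TCP orientation; "force": force on the tool from outside, world axes, zero at the start; "wrist_torque": the same for the moment, N m; "opening": opening from 0.0 (shut) to 1.0 (fully open); "grasp_force": force on a finger pad.
Only numpy, scipy, OpenCV 4.12 (cv2) and the standard library are available. Lean on these libraries where they do the work, as an engineer would, in place of code of your own. Each camera call takes 0.05 s, during which the arm holds its last target. There are 200 camera calls.

## Working session

There is one attempt and no reset: what is moved stays moved. The work goes in short steps, Python scripts to look and compute and a tool call to move; the robot and the scene stay as the last step left them, time stands still between calls to the robot, and variables do not carry over. Pictures are saved under pics/ and viewed, at most 10 in all, crops included, and the job is handed in when it is done.

Besides the shell and the picture viewer there is one more tool, called as name(argument=value, ...) on one line, values as JSON. carry_out: Moves the arm, as the interface text tells. Its arguments: {"type":"object","properties":{"commands":{"type":"array"}},"required":["commands"]}

```bash
mkdir -p pics; ls; cat > h.py <<'E'
import numpy as np, cv2
from cell import sensors, camera, hand_in, finder
from scipy.spatial.transform import Rotation as R
def cam(name):
    s=sensors.get_state(); p=camera(name)
    if 'pose' in p: T=np.array(p['pose'])
    else:
        W=np.eye(4); W[:3,:3]=R.from_euler('xyz',s['eef_rot']).as_matrix(); W[:3,3]=s['eef_pos']; T=W@np.array(p['T_tool_cam'])
    f=p['image'].shape[0]/2/np.tan(np.radians(p['vfov'])/2)
    return p,T,f
def ray(p,T,f,u,v):
    d=np.array([(u-p['cx'])/f,-(v-p['cy'])/f,-1]); d=T[:3,:3]@d
    return T[:3,3],d/np.linalg.norm(d)
def atz(o,d,z): return o+d*(z-o[2])/d[2]
def tri(rs):
    A=sum(np.eye(3)-np.outer(d,d) for o,d in rs); b=sum((np.eye(3)-np.outer(d,d))@o for o,d in rs)
    return np.linalg.solve(A,b)
def proj(p,T,f,X):
    c=np.linalg.inv(T)@np.append(X,1); return p['cx']+f*c[0]/-c[2], p['cy']-f*c[1]/-c[2]
def save(im,n): cv2.imwrite('pics/'+n,im[:,:,::-1])
E
python3 - <<'E'
from h import *
print(sensors.get_state())
for n in ['scene','top','wrist']:
    p,T,f=cam(n); save(p['image'],n+'0.png'); print(n,[k for k in p],f,p['cx'],p['cy'],T.round(2).tolist())
    for q in ['cell','cell_top','spray_top','spray_cap','head','glue_jar','offcut','driver','jug']:
        r=finder.outline_of(p,q)
        for x in r[:2]:
            print(q,round(x['score'],2),np.round(x['box']).tolist())
E
```

```text
pics
{'clock': 0.0, 'q': array([ 1.17782184e+00,  3.26964442e-01, -1.93592027e-01,  1.05200695e+00,
       -3.58490988e-05,  1.43662268e+00]), 'qd': array([ 0.00061458,  0.00065725, -0.00065589, -0.00019643, -0.00031801,
        0.00075906]), 'joint_efforts': array([ 5.20549065e-05, -4.43400836e+01,  2.62437326e+01,  1.54874643e-02,
       -3.57501131e-04,  9.86079101e-06]), 'eef_pos': array([140.50988412, 531.12612986, 224.68756704]), 'eef_rot': array([-3.13983665e+00, -2.00859710e-04,  2.88279167e+00]), 'force': array([ 0.14476753,  0.95167808, -0.24471497]), 'wrist_torque': array([0.0500392 , 0.00083705, 0.0174601 ]), 'grasp_force': 0.0, 'opening': 0.9985262577912829}
scene ['image', 'vfov', 'cx', 'cy', 'pose', 'shot'] 389.5726057531964 254.0269648871549 187.5625275311013 [[-0.7, -0.42, 0.57, 1164.28], [0.71, -0.43, 0.56, 620.38], [0.01, 0.8, 0.6, 776.85], [0.0, 0.0, 0.0, 1.0]]
cell 0.9 [200.0, 160.0, 221.0, 187.0]
cell 0.43 [173.0, 169.0, 239.0, 208.0]
cell_top 0.56 [194.0, 159.0, 220.0, 186.0]
spray_top 0.53 [235.0, 188.0, 246.0, 196.0]
spray_cap 0.69 [197.0, 158.0, 217.0, 187.0
[... 471 characters left out ...]
.68], [0.0, 0.0, 0.0, 1.0]]
cell 0.61 [300.0, 174.0, 322.0, 194.0]
cell_top 0.55 [300.0, 173.0, 323.0, 193.0]
spray_top 0.22 [346.0, 134.0, 391.0, 161.0]
spray_cap 0.27 [145.0, 215.0, 203.0, 241.0]
head 0.9 [286.0, 143.0, 332.0, 206.0]
glue_jar 0.87 [363.0, 195.0, 390.0, 215.0]
glue_jar 0.46 [344.0, 134.0, 390.0, 158.0]
offcut 0.93 [346.0, 135.0, 389.0, 158.0]
driver 0.68 [362.0, 194.0, 390.0, 215.0]
driver 0.67 [168.0, 214.0, 201.0, 234.0]
jug 0.92 [98.0, 187.0, 133.0, 218.0]
wrist ['image', 'vfov', 'cx', 'cy', 'T_tool_cam', 'shot'] 324.9966651573171 255.954771679029 193.11814673035173 [[0.26, -0.93, -0.27, 72.1], [0.97, 0.25, 0.07, 550.28], [0.0, -0.28, 0.96, 374.57], [0.0, 0.0, 0.0, 1.0]]
```

```bash
python3 - <<'E'
import cv2,numpy as np
a=cv2.imread('pics/scene0.png')[120:250,120:380]; b=cv2.imread('pics/top0.png')[110:250,80:400]
a=cv2.resize(a,None,fx=3,fy=3,interpolation=2)[:,:780]; b=cv2.resize(b,None,fx=2.4,fy=2.4,interpolation=2)
cv2.imwrite('pics/a.png',a); cv2.imwrite('pics/b.png',b)
E
```

```text
(no output)
```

View pics/a.png

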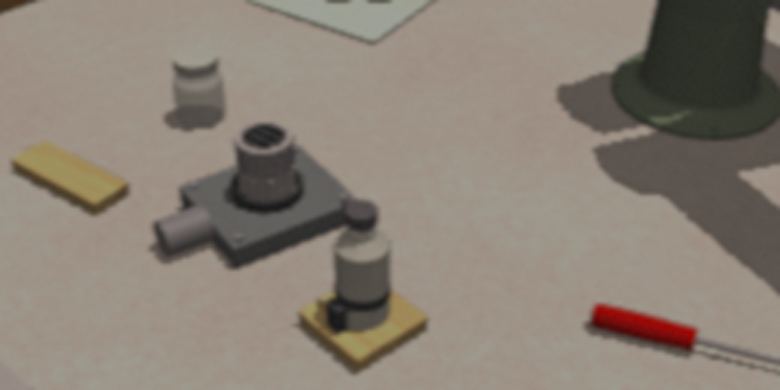

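View pics/b.png

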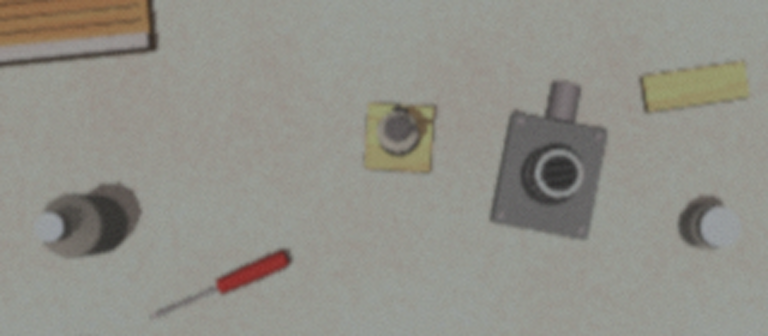

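The scene view shows the cell top at about (208,165) and the spray cap at (241,190). The top view shows the cell top at (313,182) and the cap at (247,162). The jar, offcut and driver are well clear.

```bash
python3 - <<'E'
from h import *
s=cam('scene'); t=cam('top')
for n,a,b,z in [('cell',(208.3,165),(312.9,182.1),102),('spray',(240.7,189.3),(246.7,161.7),145)]:
    r=[ray(*s,*a),ray(*t,*b)]
    print(n,tri(r).round(1),atz(*r[0],z).round(1),atz(*r[1],z).round(1))
E
```

```text
cell [ 543.6 -184.3  102.5] [ 542.1 -183.4  102. ] [ 544.8 -185.5  102. ]
spray [598.2  14.6 145.2] [595.2  17.9 145. ] [601.3  11.5 145. ]
```

carry_out(commands=[{"gripper":0,"slide":[-0.95,-0.63,-0.05],"angular":[0,0,0]},{"gripper":0,"slide":[-0.95,-0.63,-0.05],"angular":[0,0,0]},{"gripper":0,"slide":[-0.95,-0.63,-0.05],"angular":[0,0,0]},{"gripper":0,"slide":[-0.95,-0.63,-0.05],"angular":[0,0,0]},{"gripper":0,"slide":[-0.95,-0.63,-0.05],"angular":[0,0,0]},{"gripper":0,"slide":[-0.95,-0.63,-0.05],"angular":[0,0,0]}])

```text
clock: 2.2
eef_pos: [294.3, 359.1, 235.9]
eef_rot: [3.141, 0.001, 2.877]
force: [-0.0, 0.3, 0.5]
opening: 0.004
grasp_force: 0.0
```

carry_out(commands=[{"gripper":0,"slide":[-0.95,-0.63,0],"angular":[0,0,0]},{"gripper":0,"slide":[-0.95,-0.63,0],"angular":[0,0,0]},{"gripper":0,"slide":[-0.95,-0.63,0],"angular":[0,0,0]},{"gripper":0,"slide":[-0.95,-0.63,0],"angular":[0,0,0]},{"gripper":0,"slide":[-0.95,-0.63,0],"angular":[0,0,0]},{"gripper":0,"slide":[-0.95,-0.63,0],"angular":[0,0,0]}])

```text
clock: 2.8
eef_pos: [445.9, 189.2, 235.4]
eef_rot: [3.141, 0.001, 2.879]
force: [-0.1, 0.6, -0.2]
opening: 0.001
grasp_force: 0.0
```

carry_out(commands=[{"gripper":0,"slide":[-0.73,-0.53,0],"angular":[0,0,0]},{"gripper":0,"slide":[-0.73,-0.53,0],"angular":[0,0,0]},{"gripper":0,"slide":[-0.73,-0.53,0],"angular":[0,0,0]},{"gripper":0,"slide":[-0.73,-0.53,0],"angular":[0,0,0]},{"gripper":0,"slide":[-0.73,-0.53,0],"angular":[0,0,0]},{"gripper":0,"slide":[-0.73,-0.53,0],"angular":[0,0,0]}])

```text
clock: 3.4
eef_pos: [557.1, 52.1, 235.0]
eef_rot: [3.141, -0.002, 2.883]
force: [-0.5, 0.2, 0.4]
opening: 0.0
grasp_force: 0.0
```

```bash
python3 - <<'E'
from h import *
print(sensors.get_state()['eef_pos'])
p,T,f=cam('wrist'); save(p['image'],'w1.png')
print(proj(p,T,f,[598,14.6,145]),proj(p,T,f,[543.6,-184,102]))
for q in ['spray_cap','spray_top','cell_top']:
    for x in finder.outline_of(p,q)[:2]: print(q,x['score'],x['box'])
np.savez('v1.npz',T=T,f=f,c=[p['cx'],p['cy']])
E
```

```text
[557.12220878  52.05954996 234.98498044]
(np.float64(223.31558798564433), np.float64(253.47725501342092)) (np.float64(7.212324890845792), np.float64(230.73172222071486))
spray_cap 0.79 [196.8, 231.6, 239.6, 266.1]
spray_top 0.83 [196.1, 229.9, 241.4, 266.4]
cell_top 0.81 [0.0, 184.8, 76.2, 263.5]
```

View pics/w1.png

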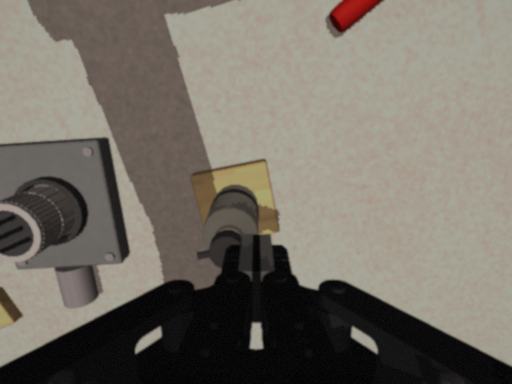

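The cap shows at about (228,251), partly behind the closed finger, within about 4 mm of the triangulated spot. I'll press there.

carry_out(commands=[{"gripper":0,"slide":[-0.24,-0.12,0],"angular":[0,0,0]},{"gripper":0,"slide":[-0.24,-0.12,0],"angular":[0,0,0]},{"gripper":0,"slide":[-0.24,-0.12,0.2],"angular":[0,0,0]},{"gripper":0,"slide":[-0.24,-0.12,0.33],"angular":[0,0,0]},{"gripper":0,"slide":[-0.24,-0.12,0.33],"angular":[0,0,0]},{"gripper":0,"slide":[-0.24,-0.12,0.35],"angular":[0,0,0]},{"gripper":0,"slide":[-0.24,-0.12,0.37],"angular":[0,0,0]},{"gripper":0,"slide":[-0.24,-0.12,0.38],"angular":[0,0,0]},{"gripper":0,"slide":[-0.24,-0.12,0.38],"angular":[0,0,0]}])

```text
clock: 4.5
eef_pos: [598.3, 15.6, 160.2]
eef_rot: [3.141, 0.001, 2.883]
force: [0.2, 0.3, 0.3]
opening: 0.001
grasp_force: 0.0
```

carry_out(commands=[{"gripper":0,"slide":[0,0,0.01],"angular":[0,0,0]},{"gripper":0,"slide":[0,0,0.01],"angular":[0,0,0]}])

```text
clock: 4.7
eef_pos: [597.9, 15.5, 157.6]
eef_rot: [3.142, 0.0, 2.883]
force: [0.3, 0.1, 0.1]
opening: 0.001
grasp_force: 0.0
```

carry_out(commands=[{"gripper":0,"slide":[0,0,0.01],"angular":[0,0,0]},{"gripper":0,"slide":[0,0,0.01],"angular":[0,0,0]}])

```text
clock: 4.9
eef_pos: [597.7, 15.5, 155.2]
eef_rot: [-3.142, -0.0, 2.883]
force: [-0.3, -0.7, 0.4]
opening: -0.004
grasp_force: 0.0
```

```bash
python3 - <<'E'
from h import *
p,T,f=cam('wrist'); a=p['image'][150:340,150:370]
s=cam('scene'); b=s[0]['image'][130:225,190:300]
t=cam('top')[0]['image'][110:205,200:310]
save(np.hstack([cv2.resize(a,(440,380)),np.vstack([cv2.resize(b,(330,285)),cv2.resize(t,(330,285))])[:380] if 0 else cv2.resize(b,(330,380))]),'w2.png')
E
```

```text
(no output)
```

View pics/w2.png

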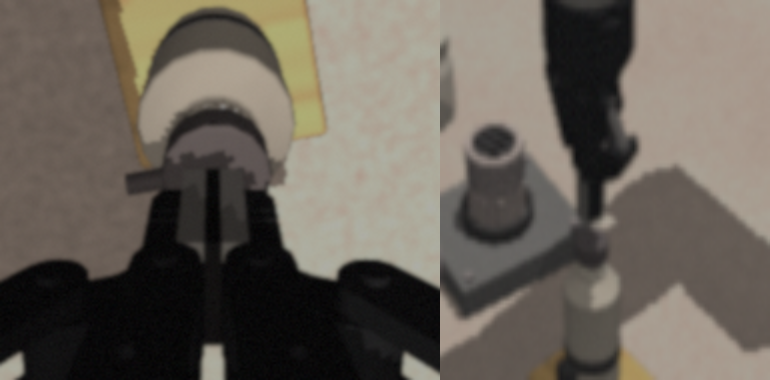

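The tips show at wrist pixel (256,237), overlapping the far part of the cap at about (258,225). The scene view shows them just at or above the cap. I'll check this numerically.

```bash
python3 - <<'E'
from h import *
st=sensors.get_state();print(st['force'],st['joint_efforts'],st['wrist_torque'],st['eef_pos'])
e=st['eef_pos']
w=cam('wrist'); s=cam('scene')
for dz in [0,5,10,17,25]:
    X=e-[0,0,dz]; print(dz,np.round(proj(*w,X)),np.round(proj(*s,X)))
for X in ([598,14.6,145],[598,14.6,139],[593,17,145]): print(X,np.round(proj(*w,X)),np.round(proj(*s,X)))
for pp in (w,s):
  for x in finder.outline_of(pp[0],'spray_cap')[:2]: print(x['score'],x['box'])
E
```

```text
[-0.61909155 -0.39818685  1.00510102] [-1.15869934e-03 -5.03298998e+01  2.49932277e+01  2.97013132e-03
 -3.02415901e-04  4.73134423e-05] [ 0.02228858  0.01924449 -0.02448263] [597.86994501  15.51784028 155.46686879]
0 [255. 246.] [239. 186.]
5 [255. 242.] [239. 188.]
10 [255. 238.] [239. 189.]
17 [255. 233.] [239. 191.]
25 [255. 227.] [239. 194.]
[598, 14.6, 145] [253. 238.] [239. 189.]
[598, 14.6, 139] [253. 234.] [239. 191.]
[593, 17, 145] [255. 229.] [241. 189.]
0.78 [215.1, 207.9, 283.9, 245.1]
0.57 [232.1, 186.0, 243.9, 196.4]
```

carry_out(commands=[{"gripper":0,"slide":[0,0,0.01],"angular":[0,0,0]},{"gripper":0,"slide":[0,0,0.015],"angular":[0,0,0]},{"gripper":0,"slide":[0,0,0.015],"angular":[0,0,0]}])

```text
clock: 5.55
eef_pos: [597.7, 15.5, 152.2]
eef_rot: [-3.141, -0.0, 2.883]
force: [1.2, -0.2, 0.3]
opening: -0.002
grasp_force: 0.0
```

```bash
python3 - <<'E'
from h import *
p,T,f=cam('wrist'); a=p['image'][190:270,200:310]
s=cam('scene'); b=s[0]['image'][160:220,215:270]
save(np.hstack([cv2.resize(a,(440,320),interpolation=2),cv2.resize(b,(293,320),interpolation=2)]),'w3.png')
print(sensors.get_state()['force'])
E
```

```text
[ 1.42192895 -0.07692441  0.36261171]
```

View pics/w3.png

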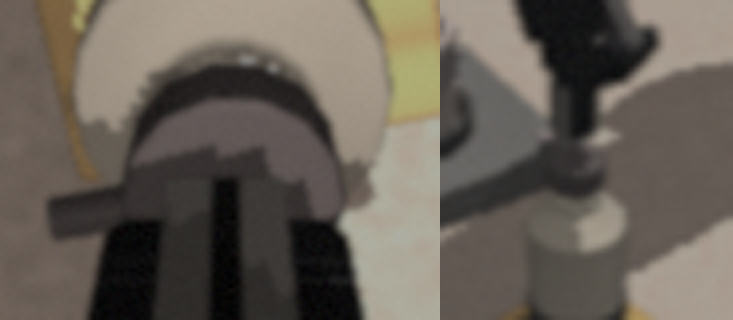

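carry_out(commands=[{"gripper":0,"slide":[0,0,0.01],"angular":[0,0,0]},{"gripper":0,"slide":[0,0,0.01],"angular":[0,0,0]}])

```text
clock: 5.85
eef_pos: [597.7, 15.6, 150.2]
eef_rot: [-3.142, -0.0, 2.883]
force: [0.1, -0.4, -1.4]
opening: 0.0
grasp_force: 0.0
```

carry_out(commands=[{"gripper":0,"slide":[0,0,0.01],"angular":[0,0,0]},{"gripper":0,"slide":[0,0,0.01],"angular":[0,0,0]}])

```text
clock: 6.05
eef_pos: [597.7, 15.5, 148.2]
eef_rot: [-3.141, -0.0, 2.883]
force: [-0.4, 0.4, -0.4]
opening: -0.002
grasp_force: 0.0
```

carry_out(commands=[{"gripper":0,"slide":[0,0,0.01],"angular":[0,0,0]},{"gripper":0,"slide":[0,0,0.01],"angular":[0,0,0]}])

```text
clock: 6.25
eef_pos: [597.7, 15.5, 146.2]
eef_rot: [-3.141, -0.0, 2.883]
force: [-0.1, 0.5, 0.2]
opening: 0.001
grasp_force: 0.0
```

```bash
python3 - <<'E'
from h import *
print(sensors.get_state()['force'],sensors.get_state()['joint_efforts'])
w=cam('wrist'); s=cam('scene');t=cam('top')
for pp in (w,s,t):
  for x in finder.outline_of(pp[0],'spray_cap')[:1]: print(x['score'],x['box'])
a=w[0]['image'][170:270,190:320]; b=s[0]['image'][150:225,205:280]; c=t[0]['image'][125:205,210:290]
save(np.hstack([cv2.resize(a,(416,320),interpolation=2),cv2.resize(b,(320,320),interpolation=2)]),'w4.png')
E
```

```text
[-0.05449882  0.5484957   0.22298867] [-8.39729444e-03 -5.06313908e+01  2.48863846e+01 -7.27583142e-02
 -2.35204252e-04  1.26187726e-05]
0.8 [211.6, 210.2, 285.3, 252.0]
```

View pics/w4.png

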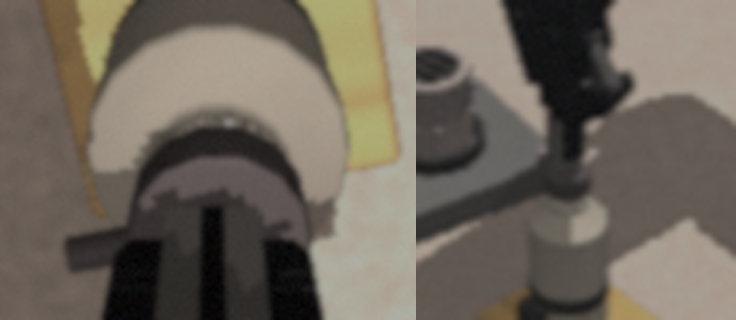

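The finger and its shadow on the cap top are converging, with tip row 234 and shadow about 4 px above it. There is still a gap, so I'll keep going down.

carry_out(commands=[{"gripper":0,"slide":[0,0,0.01],"angular":[0,0,0]},{"gripper":0,"slide":[0,0,0.01],"angular":[0,0,0]}])

```text
clock: 6.75
eef_pos: [597.7, 15.6, 144.2]
eef_rot: [-3.142, -0.0, 2.883]
force: [-0.1, -0.3, 1.5]
opening: 0.001
grasp_force: 0.0
```

carry_out(commands=[{"gripper":0,"slide":[0,0,0.01],"angular":[0,0,0]},{"gripper":0,"slide":[0,0,0.01],"angular":[0,0,0]}])

```text
clock: 6.95
eef_pos: [597.7, 15.5, 142.2]
eef_rot: [-3.142, -0.0, 2.883]
force: [0.3, 0.7, 0.1]
opening: 0.007
grasp_force: 0.0
```

carry_out(commands=[{"gripper":0,"slide":[0,0,0.01],"angular":[0,0,0]},{"gripper":0,"slide":[0,0,0.01],"angular":[0,0,0]}])

```text
clock: 7.15
eef_pos: [597.7, 15.5, 140.2]
eef_rot: [-3.142, -0.0, 2.883]
force: [0.5, 0.9, -0.4]
opening: -0.001
grasp_force: 0.0
```

carry_out(commands=[{"gripper":0,"slide":[0,0,0.01],"angular":[0,0,0]},{"gripper":0,"slide":[0,0,0.01],"angular":[0,0,0]}])

```text
clock: 7.35
eef_pos: [598.0, 15.5, 138.6]
eef_rot: [3.142, 0.0, 2.883]
force: [-0.2, -0.6, 2.3]
opening: 0.006
grasp_force: 1.2
```

carry_out(commands=[{"gripper":0,"slide":[0,0,0.01],"angular":[0,0,0]},{"gripper":0,"slide":[0,0,0.01],"angular":[0,0,0]}])

```text
clock: 7.55
eef_pos: [598.0, 15.5, 136.7]
eef_rot: [3.142, 0.0, 2.883]
force: [-0.6, 0.7, 4.4]
opening: -0.002
grasp_force: 2.1
```

carry_out(commands=[{"gripper":0,"slide":[0,0,0.01],"angular":[0,0,0]},{"gripper":0,"slide":[0,0,0.01],"angular":[0,0,0]}])

```text
clock: 7.75
eef_pos: [598.0, 15.5, 134.7]
eef_rot: [3.142, 0.001, 2.883]
force: [-1.0, -0.0, 6.4]
opening: 0.003
grasp_force: 3.0
```

Contact came at TCP z of about 139.5, and the force follows the cap spring. I'll finish the press, hold, then release upward.

carry_out(commands=[{"gripper":0,"slide":[0,0,0.01],"angular":[0,0,0]},{"gripper":0,"slide":[0,0,0.012],"angular":[0,0,0]},{"gripper":0,"slide":[0,0,0.012],"angular":[0,0,0]}])

```text
clock: 8.05
eef_pos: [598.1, 15.5, 133.2]
eef_rot: [3.142, 0.001, 2.883]
force: [-4.4, 0.2, 10.3]
opening: 0.001
grasp_force: 5.1
```

carry_out(commands=[{"gripper":0,"slide":[0,0,0],"angular":[0,0,0]},{"gripper":0,"slide":[0,0,-0.1],"angular":[0,0,0]},{"gripper":0,"slide":[0,0,-0.3],"angular":[0,0,0]},{"gripper":0,"slide":[0,0,-0.5],"angular":[0,0,0]},{"gripper":0,"slide":[0,0,-0.5],"angular":[0,0,0]},{"gripper":0,"slide":[0,0,-0.5],"angular":[0,0,0]}])

```text
clock: 8.65
eef_pos: [598.5, 15.4, 232.6]
eef_rot: [3.141, 0.002, 2.883]
force: [-0.1, 0.4, -0.8]
opening: 0.004
grasp_force: 0.0
```

carry_out(commands=[{"gripper":1,"slide":[0,-0.95,0],"angular":[0,0,0]},{"gripper":1,"slide":[0,-0.95,0],"angular":[0,0,0]},{"gripper":1,"slide":[0,-0.95,0],"angular":[0,0,0]},{"gripper":1,"slide":[0,-0.95,0],"angular":[0,0,0]},{"gripper":1,"slide":[0,-0.95,0],"angular":[0,0,0]},{"gripper":1,"slide":[0,-0.95,0],"angular":[0,0,0]}])

```text
clock: 9.25
eef_pos: [548.1, -168.6, 230.2]
eef_rot: [3.141, -0.003, 2.881]
force: [0.4, -0.1, -0.5]
opening: 0.995
grasp_force: 0.0
```

```bash
python3 - <<'E'
from h import *
print(sensors.get_state()['eef_pos'],sensors.get_state()['opening'])
w=cam('wrist'); s=cam('scene')
print(proj(*w,[543.6,-184.3,102]))
for pp in (w,s):
  for q in ('cell_top','cell','spray_cap'):
    for x in finder.outline_of(pp[0],q)[:1]: print(q,x['score'],x['box'])
b=s[0]['image'][110:220,170:270]
save(np.hstack([cv2.resize(w[0]['image'][130:],(512,254)),cv2.resize(b,(231,254),interpolation=2)]),'w5.png')
E
```

```text
[ 548.07516    -168.56382891  230.24209568] 0.9950646843543174
(np.float64(236.5450173770547), np.float64(182.9119584259787))
cell_top 0.74 [201.2, 143.1, 271.1, 217.7]
spray_cap 0.85 [468.7, 176.9, 509.3, 213.9]
cell_top 0.63 [198.5, 159.5, 221.2, 188.4]
cell 0.9 [201.4, 161.7, 219.3, 187.8]
spray_cap 0.57 [233.6, 188.1, 245.4, 198.5]
```

View pics/w5.png

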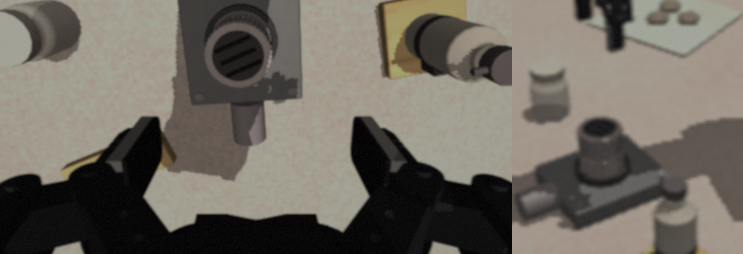

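The wrist view shows the ring of the cell's top centred at about (238.5,182), which is 15 mm off along tool y. The open fingertips are at rows of about 247. The spray cap in the scene view is up.

carry_out(commands=[{"gripper":1,"slide":[0,-0.073,0.1],"angular":[0,0,0]},{"gripper":1,"slide":[0,-0.073,0.3],"angular":[0,0,0]},{"gripper":1,"slide":[0,-0.073,0.5],"angular":[0,0,0]},{"gripper":1,"slide":[0,-0.073,0.6],"angular":[0,0,0]},{"gripper":1,"slide":[0,-0.073,0.6],"angular":[0,0,0]},{"gripper":1,"slide":[0,-0.073,0.6],"angular":[0,0,0]}])

```text
clock: 10.25
eef_pos: [545.8, -182.1, 112.6]
eef_rot: [3.142, 0.0, 2.883]
force: [0.1, 0.0, -0.1]
opening: 0.996
grasp_force: 0.0
```

```bash
python3 - <<'E'
from h import *
print(sensors.get_state()['eef_pos'],sensors.get_state()['opening'],sensors.get_state()['force'])
w=cam('wrist')
print(proj(*w,[544,-182.6,102]))
for q in ('cell_top','cell'):
    for x in finder.outline_of(w[0],q)[:1]:
        m=x['mask']; print(q,x['score'],x['box'])
save(w[0]['image'],'w6.png')
E
```

```text
[ 545.84527832 -182.06741045  112.56581132] 0.996116498330158 [ 0.14602901  0.03347598 -0.13167792]
(np.float64(253.1045560138759), np.float64(234.78359820020643))
cell_top 0.82 [192.9, 160.5, 306.5, 289.8]
cell 0.65 [197.1, 163.8, 307.6, 289.6]
```

View pics/w6.png

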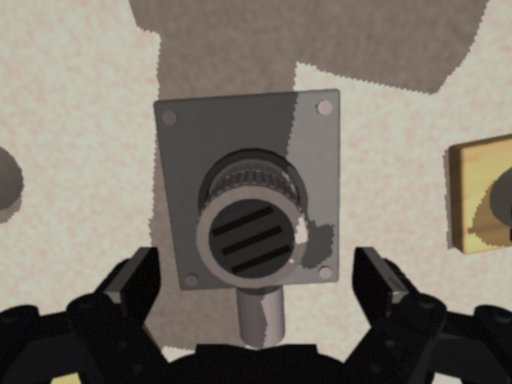

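The cell-top ring is centred at (252,236.5), so 2 mm remains along tool y. The fingers straddle it symmetrically at columns 160 and 352. I'll correct that and descend.

carry_out(commands=[{"gripper":1,"slide":[0,-0.01,0],"angular":[0,0,0]},{"gripper":1,"slide":[0,-0.01,0.08],"angular":[0,0,0]},{"gripper":1,"slide":[0,-0.01,0.16],"angular":[0,0,0]},{"gripper":1,"slide":[0,-0.01,0.22],"angular":[0,0,0]},{"gripper":1,"slide":[0,-0.01,0.22],"angular":[0,0,0]},{"gripper":1,"slide":[0,-0.01,0.22],"angular":[0,0,0]}])

```text
clock: 11.0
eef_pos: [545.2, -184.3, 68.4]
eef_rot: [-3.142, 0.0, 2.883]
force: [-0.2, 0.2, 0.0]
opening: 0.998
grasp_force: 0.0
```

```bash
python3 - <<'E'
from h import *
w=cam('wrist'); s=cam('scene')
b=s[0]['image'][130:220,160:260]
save(np.hstack([cv2.resize(w[0]['image'][100:],(400,222)),cv2.resize(b,(400,360),interpolation=2)[60:282]]),'w7.png')
e=sensors.get_state()['eef_pos']; print(e,sensors.get_state()['force'])
for dz in (-19,-10,0,17): print(dz,[np.round(proj(*s,e+[.256*a,.967*a,-dz]),1) for a in (-42,42)])
E
```

```text
[ 545.64795955 -184.52216517   68.93698976] [1.12873004 0.1485255  0.69543008]
-19 [array([201.9, 162.6]), array([213.3, 175.8])]
-10 [array([202.1, 164.9]), array([213.5, 178.2])]
0 [array([202.3, 167.5]), array([213.7, 180.9])]
17 [array([202.6, 171.8]), array([213.9, 185.3])]
```

View pics/w7.png

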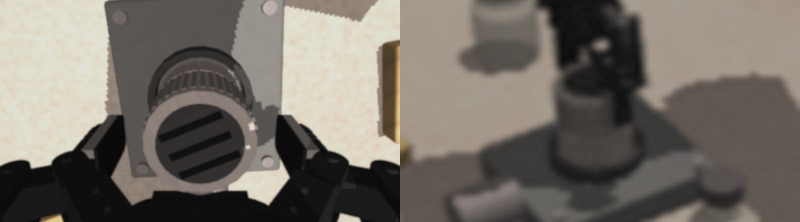

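The near finger's tip shows at scene pixel (215.5,174.5), so the open tips sit about 20 mm above TCP. The cell is centred between the fingers. I'll go lower and grip.

carry_out(commands=[{"gripper":1,"slide":[0,0,0.07],"angular":[0,0,0]},{"gripper":1,"slide":[0,0,0.07],"angular":[0,0,0]},{"gripper":0.6,"slide":[0,0,0.07],"angular":[0,0,0]},{"gripper":0.6,"slide":[0,0,0.07],"angular":[0,0,0]},{"gripper":0.6,"slide":[0,0,0.07],"angular":[0,0,0]},{"gripper":0.6,"slide":[0,0,0.07],"angular":[0,0,0]},{"gripper":0.6,"slide":[0,0,0.07],"angular":[0,0,0]},{"gripper":0.6,"slide":[0,0,0.07],"angular":[0,0,0]}])

```text
clock: 11.9
eef_pos: [545.4, -184.4, 54.4]
eef_rot: [-3.141, 0.001, 2.883]
force: [0.5, -0.4, 2.4]
opening: 0.692
grasp_force: 63.9
```

carry_out(commands=[{"gripper":0.6,"slide":[0,0,0.006],"angular":[0,0,0]},{"gripper":0.6,"slide":[0,0,0.012],"angular":[0,0,0]},{"gripper":0.6,"slide":[0,0,0.012],"angular":[0,0,0]}])

```text
clock: 12.2
eef_pos: [545.5, -184.5, 52.9]
eef_rot: [-3.141, 0.001, 2.883]
force: [-2.3, 0.4, 12.1]
opening: 0.69
grasp_force: 65.7
```

The cell is stopped at about 1.5 mm, so the pin is blocking as expected. Now I'll turn it clockwise under a light push.

carry_out(commands=[{"gripper":0.6,"slide":[0,0,0],"angular":[0,0,0.22]},{"gripper":0.6,"slide":[0,0,0],"angular":[0,0,0.44]},{"gripper":0.6,"slide":[0,0,0],"angular":[0,0,0.66]},{"gripper":0.6,"slide":[0,0,0],"angular":[0,0,0.66]},{"gripper":0.6,"slide":[0,0,0],"angular":[0,0,0.66]}])

```text
clock: 12.7
eef_pos: [546.6, -184.5, 52.9]
eef_rot: [3.14, 0.003, 2.537]
force: [-0.3, 1.0, 8.0]
opening: 0.694
grasp_force: 64.9
```

carry_out(commands=[{"gripper":0.6,"slide":[0,0,0],"angular":[0,0,0.09]},{"gripper":0.6,"slide":[0,0,0],"angular":[0,0,0.18]},{"gripper":0.6,"slide":[0,0,0],"angular":[0,0,0.18]},{"gripper":0.6,"slide":[0,0,0],"angular":[0,0,0.18]}])

```text
clock: 13.1
eef_pos: [545.7, -183.6, 52.8]
eef_rot: [3.14, 0.001, 2.443]
force: [-1.5, 2.9, 10.4]
opening: 0.688
grasp_force: 64.9
```

carry_out(commands=[{"gripper":0.6,"slide":[0,0,0.003],"angular":[0,0,0.09]},{"gripper":0.6,"slide":[0,0,0.003],"angular":[0,0,0.18]},{"gripper":0.6,"slide":[0,0,0.003],"angular":[0,0,0.18]},{"gripper":0.6,"slide":[0,0,0.003],"angular":[0,0,0.18]}])

```text
clock: 13.5
eef_pos: [545.8, -183.4, 52.7]
eef_rot: [3.139, 0.0, 2.349]
force: [-1.9, 3.6, 14.6]
opening: 0.69
grasp_force: 65.5
```

carry_out(commands=[{"gripper":0.6,"slide":[0,0,0],"angular":[0,0,0.09]},{"gripper":0.6,"slide":[0,0,0],"angular":[0,0,0.18]},{"gripper":0.6,"slide":[0,0,0],"angular":[0,0,0.18]},{"gripper":0.6,"slide":[0,0,0],"angular":[0,0,0.18]}])

```text
clock: 13.9
eef_pos: [545.9, -183.3, 52.7]
eef_rot: [3.139, 0.0, 2.255]
force: [-2.8, 3.2, 14.3]
opening: 0.69
grasp_force: 65.4
```

carry_out(commands=[{"gripper":0.6,"slide":[0,0,0],"angular":[0,0,0.09]},{"gripper":0.6,"slide":[0,0,0],"angular":[0,0,0.18]},{"gripper":0.6,"slide":[0,0,0],"angular":[0,0,0.18]},{"gripper":0.6,"slide":[0,0,0],"angular":[0,0,0.18]}])

```text
clock: 14.3
eef_pos: [546.1, -183.5, 52.6]
eef_rot: [3.139, 0.001, 2.161]
force: [-0.4, 3.3, 12.3]
opening: 0.689
grasp_force: 65.3
```

carry_out(commands=[{"gripper":0.6,"slide":[0,0,0],"angular":[0,0,0.09]},{"gripper":0.6,"slide":[0,0,0],"angular":[0,0,0.18]},{"gripper":0.6,"slide":[0,0,0],"angular":[0,0,0.18]},{"gripper":0.6,"slide":[0,0,0],"angular":[0,0,0.18]}])

```text
clock: 14.7
eef_pos: [545.9, -184.5, 51.5]
eef_rot: [3.14, 0.001, 2.067]
force: [2.3, -0.7, 3.7]
opening: 0.69
grasp_force: 64.6
```

The cell dropped at a turn of about 0.8 rad: z fell and the force fell to the spring level. Now I'll push it home.

carry_out(commands=[{"gripper":0.6,"slide":[0,0,0.01],"angular":[0,0,0.05]},{"gripper":0.6,"slide":[0,0,0.02],"angular":[0,0,0.05]},{"gripper":0.6,"slide":[0,0,0.03],"angular":[0,0,0.05]},{"gripper":0.6,"slide":[0,0,0.04],"angular":[0,0,0.05]},{"gripper":0.6,"slide":[0,0,0.04],"angular":[0,0,0.05]}])

```text
clock: 15.2
eef_pos: [545.6, -184.5, 43.3]
eef_rot: [3.141, 0.001, 2.04]
force: [1.1, -0.4, 6.1]
opening: 0.687
grasp_force: 65.2
```

carry_out(commands=[{"gripper":0.6,"slide":[0,0,0.006],"angular":[0,0,0]},{"gripper":0.6,"slide":[0,0,0.012],"angular":[0,0,0]},{"gripper":0.6,"slide":[0,0,0.012],"angular":[0,0,0]},{"gripper":0.6,"slide":[0,0,0.012],"angular":[0,0,0]}])

```text
clock: 15.6
eef_pos: [545.7, -184.5, 43.1]
eef_rot: [3.141, 0.002, 2.04]
force: [-2.7, 3.4, 22.9]
opening: 0.691
grasp_force: 66.7
```

It bottomed at 23 N after about 11.5 mm. I'll take one last look to confirm that the cell sits on the box and the fingers are clear of the shroud.

```bash
python3 - <<'E'
from h import *
w=cam('wrist'); s=cam('scene')
b=s[0]['image'][140:220,165:265]; a=cv2.imread('pics/scene0.png')[140:220,165:265,::-1]
save(np.vstack([np.hstack([cv2.resize(x,(400,320),interpolation=2) for x in (a,b)]),cv2.resize(w[0]['image'][100:,:],(800,280)[:2])]) if 0 else np.hstack([cv2.resize(x,(400,320),interpolation=2) for x in (a,b)]),'w8.png')
st=sensors.get_state(); print(st['eef_pos'],st['force'],st['opening'])
E
```

```text
[ 545.72687806 -184.56469707   43.14275108] [-2.2714278   3.29349292 23.48443996] 0.6878494828582846
```

View pics/w8.png

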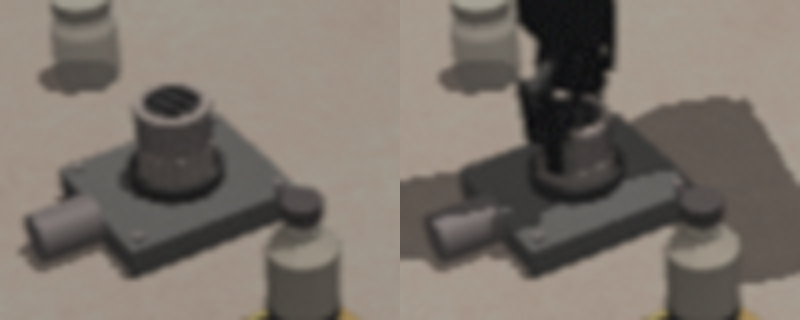

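```bash
python3 - <<'E'
from h import *
s=cam('scene')
for r in (30,36,42):
  for z in (45,50,55,60): print(r,z,np.round(proj(*s,[545.7+.892*r,-184.5+.452*r,z]),1))
print('shroud near rim',[np.round(proj(*s,[545.7+39*np.cos(a),-184.5+39*np.sin(a),45]),1) for a in (0.47,0.78,-.5)])
E
```

```text
30 45 [204.5 185.5]
30 50 [204.4 184.2]
30 55 [204.3 182.9]
30 60 [204.2 181.6]
36 45 [203.7 186.6]
36 50 [203.6 185.3]
36 55 [203.5 184. ]
36 60 [203.4 182.7]
42 45 [202.9 187.7]
42 50 [202.8 186.4]
42 55 [202.7 185.1]
42 60 [202.6 183.8]
shroud near rim [array([203.3, 187.2]), array([207.1, 187.5]), array([196.1, 182.1])]
```

The scene view shows the cell lowered by about 3.5 px, or roughly 12 mm. The fingertips at about z 57 are clear of the shroud at 45, and the spray cap is up.

```bash
python3 -c "
from h import *
print(hand_in())"
```

```text
the job is handed in; nothing more can be done
None
```

I pressed the spray cap fully down and let it spring back up, then turned the cell about 0.84 rad clockwise until it dropped over its pin. I handed in with the gripper still holding it pushed home, at about 23 N; `hand_in` returned no verdict.

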